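# Clear the colour well and ready the palette knife

### The job

Get the palette ready for mixing: lift the glass mixing ball out of the palette's round colour well and lower it gently into the deep terracotta pot, letting go only when it is down at the pot's bottom (no dropping). Then draw the palette knife, the one with the broad flat-sided wooden handle, up out of the tool block and turn it to a slant of about 45 degrees, blade pointing down, with the blade's tip some 6 cm above the middle of the emptied well. Finish while still holding the knife there in the gripper, touching nothing else with it, and leave the pot, block, other tools, bottle and tube where they are.

Things in the scene. Friction and masses are not known exactly. Their poses are not given: they have to be found in the camera images.
- palette: white rectangular palette tray with a low rim, fixed to the table, 220 mm (its x) by 200 mm (its y), floor 5 mm thick, rim 10 mm high and 5 mm thick, with flat daubs of dry paint. Origin at the centre of its underside on the table, z up; it stands at any small yaw.
- well (a point): centre of the round colour well in the middle of the palette, 9 mm above the table: a raised ring lip (outside diameter 30 mm, inside 20 mm, top 9 mm above the table) in which the ball sits at the start.
- ball: loose green glass mixing ball, 36 mm diameter, about 60 g. Origin at its centre (its axes turn as it rolls). At the start it rests on the well's lip, its centre about 24 mm above the table, half of it or more free on all sides; the fingers can take it from above at any yaw, but fingertips below 10 mm above the table may meet the palette.
- pot: open round terracotta pot, loose, 0.8 kg, outside diameter 136 mm at the rim and 130 mm at the foot, 60 mm high, wall 4 mm. Origin at the centre of its underside on the table, z up.
- pot_in (a point): centre of the pot's inner floor; the ball resting there has its centre 18 mm above this point. It lies 5 mm above the pot's underside; the rim is 55 mm above it and the inside is 122 mm wide at the floor, so let go by opening the fingers only a little (10 mm or so more than the ball).
- block: wooden tool block fixed to the table, 190 mm long (x), 80 mm wide (y), 100 mm high, with three upright through slots in a row along its x at -60, 0 and +60 mm, each 32 mm (x) by 8 mm (y). A tool stands in each, blade down, handle up; the knife must rise 85 mm to leave its slot. Origin at the centre of its underside.
- knife: loose palette knife, about 90 g, upright in any one of the three slots. z runs from blade to handle end; origin at the handle's foot, on the block's top. Handle: flat-sided wood 26 mm wide (x), 18 mm thick (y), top 100 mm above the origin; lowest 12 mm a brass collar 28 x 20 mm. Steel blade 24 mm wide (x), 3 mm thick, 85 mm long below the origin. Its x lies along the block's x.
- knife_tip (a point): the knife blade's tip, on the knife's axis 85 mm below its origin.
- slim_a: bystander in another slot: small tool with a slim round black handle (11 mm diameter, top 68 mm above the block's top) on a round steel collar 20 mm in diameter. Origin at the collar's foot on the block's top.
- slim_b: bystander in the remaining slot, the same as slim_a.
- bottle: bystander: upright peach paint bottle with a black cap, 48 mm diameter, 130 mm high. Origin at the centre of its underside.
- tube: bystander: aluminium paint tube with a white cap lying flat, about 120 mm long (its x), 42 mm wide, 22 mm high. Origin under its middle.

How it is judged:
On the way, in this order (a step that is already met when the one before it is completed fails the run):
1. the ball is lowered to the pot's bottom while still in the fingers (horizontal distance between ball and pot below 0.052 m and z of ball in the frame of pot below 0.04 m and angle between pot's own z axis and vertical below 0.2 rad and contact force between ball and the fingers above 0.5 N), for 0.05 s.
2. the ball is let go and lies in the pot (horizontal distance between ball and pot below 0.052 m and z of ball in the frame of pot below 0.04 m and angle between pot's own z axis and vertical below 0.2 rad and contact force between ball and the fingers below 0.05 N and linear speed of ball below 0.1 m/s), for 0.2 s.
3. the knife is drawn clear out of the block, held in the fingers (height (world z) of knife_tip above 0.102 m and contact force between knife and the fingers above 1 N), for 0.1 s.
At the end, for the whole second after the job is handed in: The ball lies in the upright pot; the knife is gripped in the fingers and touches nothing else, its axis 32 to 59 degrees from vertical with the blade down, the blade tip within 30 mm horizontally of the well's centre and 35 to 120 mm above the table, at rest (horizontal distance between ball and pot below 0.052 m and z of ball in the frame of pot below 0.04 m and angle between pot's own z axis and vertical below 0.2 rad and contact force between knife and the fingers above 1 N and angle between knife's own z axis and vertical between 0.55 and 1.03 rad and horizontal distance between knife_tip and well below 0.03 m and height (world z) of knife_tip between 0.035 and 0.12 m and linear speed of knife below 0.03 m/s and contact force between ball and the fingers below 0.05 N and contact force between knife and palette below 0.05 N and contact force between knife and block below 0.05 N and contact force between knife and pot below 0.05 N and contact force between knife and bottle below 0.05 N and contact force between knife and tube below 0.05 N and contact force between knife and slim_a below 0.05 N and contact force between knife and slim_b below 0.05 N); the arm keeps its last pose, push and grip.
It fails at once if the ball is banged or pressed hard into the pot (over 40 N) (contact force between ball and pot above 40 N).
It fails at once if the pot is tipped or shifted over 40 mm (angle between pot's own z axis and vertical above 0.35 rad or distance of pot from where it was at the start of the episode above 0.04 m).
It fails at once if another tool is pulled or knocked, or the bottle or the tube is moved, over 30 mm (distance of any of slim_a, slim_b, bottle, tube from where it was at the start of the episode above 0.03 m).
It also fails if it takes over 64 s, if anything falls off the work surface, if the arm or the gripper's body presses on something with over 40 N, if the wrist force passes 120 N, or if a joint passes its speed limit or range.

### The arm

A 6-joint arm with a two-finger parallel gripper is mounted at the origin on the work surface. World frame = base frame: x ahead of the robot, y to its left, z up, the work surface at z = 0. Lengths are in m, angles in rad, forces in N, time in s.
With the tool pointing down it reaches from about 0.25 to 0.725 m from the base axis. Payload 4 kg.
Tool frame: the origin (TCP) lies at the very end of the fingers, on their centre line; the grasp point (between the pads) lies 19 mm behind it; z points along the fingers, y is the line along which they close (so a half turn about z gives the same grasp; the last joint's range is limited). The gripper opens to 85 mm and grips with 20 to 120 N. Pads are 22 mm wide; open, the fingers measure 114 mm over their backs; the gripper's body (76 mm by 85 mm) begins 54 mm behind the grasp point. The pads swing forward as they close: fully open they stand 13 mm farther back than shut.
Start: joints at [-1.334, 0.241, 0.005, 1.335, 0, 1.571], TCP at [0.117, -0.486, 0.231] pointing down, gripper open.
Joint ranges: [-2.72, 2.72], [-1.05, 1.87], [-1.09, 1.28], [-1.99, 2.15], [-1.42, 1.44], [-3.14, 3.14]. Speed limits (rad/s): [2.79, 2.79, 3.14, 3.14, 3.14, 3.14].

### API

Orientations are given as a unit quaternion [x, y, z, w].
In Python, from workcell import monitor, viewer, job gives the robot as it stands.
- The arm moves only by the tool arm_command, never from a script. Its argument "increments" is a list of rows, each an object of numbers: "dx", "dy", "dz": the shift along the tool's x, y, z in cm; "wx", "wy", "wz": the turn, a rotation vector about the tool's x, y, z in rad; "grip": the finger opening in cm, from 0 to 8.54. In form: [{"dx": .., "dy": .., "dz": .., "wx": .., "wy": .., "wz": .., "grip": ..}, ...]. A call has 1 to 10 rows; each row is the pose to reach, as a shift and turn from the pose commanded when the call began, along the tool's axes at that moment; what a row does not reach only later rows make up. A row lasts 1/10 s, in which the tool goes at most 50 mm and 8.59 degrees, less where a joint would pass 70% of its speed; a pose out of reach is approached as far as the arm can. A call with a gripper value outside its range is refused whole. The fingers move at their own pace and stop on an object; the grip force is fixed at half the most. Time passes only in rows, so rows that repeat a pose let the fingers close. It gives the time, the measured TCP pose, the force, the opening and the grip force at its end, in the units of the state.
- monitor.get_obs(): the state, without advancing time (a new reading comes with each control period).
- viewer.camera(name): name is "scene" or "top"; returns (picture, depth): 400x640x3 uint8, red, green, blue; 400x640 float32, m along the optical axis (not along the pixel's ray), 0 where there is no reading.
- viewer.get_calibration(name): a dict with "fovy" (degrees; the focal length in pixels is half the picture's height over the tangent of half this angle, whatever the lens; pixels are square), "cx", "cy" (the principal point, pixels), "view" (4x4, takes a point from world to camera coordinates). Camera axes: x right, y up, looking along -z (the intrinsics and any distortion apply to the point x, -y, -z); pixel columns grow to the right and rows downward; lengths in m; the calibration is good to about 2 mm. A picture is of the moment at which its call begins. get_calibration takes no time and is no camera call.
- job.job_done(): hands the job in; it is judged then, once.
The state is a dict: "clock": time; "joint_pos": joint angles; "joint_vel": joint speeds; "tau": joint torques, N m; "eef_pos": TCP position; "tool_rot": TCP orientation; "ft_force": force on the tool from outside, world axes, zero at the start; "ft_torque": the same for the moment, N m; "grip_width": finger opening in m; "grasp_force": force on a finger pad.
Only numpy, scipy, OpenCV 4.12 (cv2) and the standard library are available. Lean on these libraries where they do the work, as an engineer would, in place of code of your own. Each camera call takes 0.05 s, during which the arm holds its last target. There are 200 camera calls.

## Working session

There is one attempt and no reset: what is moved stays moved. The work goes in short steps, Python scripts to look and compute and a tool call to move; the robot and the scene stay as the last step left them, time stands still between calls to the robot, and variables do not carry over. Pictures are saved under pics/ and viewed, at most 10 in all, crops included, and the job is handed in when it is done.

Besides the shell and the picture viewer there is one more tool, called after ">>>" in YAML: its name, and indented under it one key for each argument. arm_command: Moves the arm, as the interface text tells. Its arguments: {"type":"object","properties":{"increments":{"type":"array","items":{"type":"object","properties":{"dx":{"type":"number"},"dy":{"type":"number"},"dz":{"type":"number"},"wx":{"type":"number"},"wy":{"type":"number"},"wz":{"type":"number"},"grip":{"type":"number"}}}}},"required":["increments"]}

```bash
mkdir -p pics; cat > h.py <<'E'
import numpy as np, cv2
from workcell import monitor, viewer, job
def cam(n):
    p,d=viewer.camera(n); c=viewer.get_calibration(n); return p,d,c
def world(c,u,v,d):
    f=200/np.tan(np.radians(c['fovy'])/2)
    u,v,d=map(lambda a:np.asarray(a,float),(u,v,d))
    P=np.stack([(u-c['cx'])/f*d,-(v-c['cy'])/f*d,-d,np.ones_like(d)],-1)
    return (P@np.linalg.inv(np.array(c['view'])).T)[...,:3]
def ray(c,u,v,z):
    o=np.linalg.inv(np.array(c['view']))[:3,3]; q=world(c,u,v,1.0)-o
    return o+q*(z-o[2])/q[2]
E
python3 - <<'E'
from h import *
for n in('top','scene'):
    p,d,c=cam(n); cv2.imwrite(f'pics/{n}0.png',p[:,:,::-1]); np.savez(f'{n}0.npz',p=p,d=d)
    print(n,c,(d==0).mean())
print(monitor.get_obs())
E
```

```text
top {'fovy': 56.98827212128059, 'cx': 319.78054413927913, 'cy': 204.8726702990726, 'view': array([[-0.01511261, -0.99972594,  0.01787902,  0.00475597],
       [ 0.98272641, -0.01155242,  0.18470341, -0.57863667],
       [-0.18444624,  0.02036153,  0.98263167, -0.83400206],
       [ 0.        ,  0.        ,  0.        ,  1.        ]])} 0.00414453125
scene {'fovy': 53.05728638643528, 'cx': 318.3078202777353, 'cy': 200.7955630879019, 'view': array([[-0.67526528,  0.73752282, -0.00876914,  0.38392438],
       [-0.54401793, -0.48999626,  0.6811374 ,  0.26045612],
       [ 0.49805753,  0.46471901,  0.73210309, -1.31946134],
       [ 0.        ,  0.        ,  0.        ,  1.        ]])} 0.003984375
{'clock': 0.1, 'joint_pos': array([-1.33399690e+00,  2.41336189e-01,  3.83684657e-03,  1.33518723e+00,
        2.36838241e-05,  1.57076665e+00]), 'joint_vel': array([-0.00031735, -0.00231797,  0.00143176,  0.00094988,  0.00213776,
        0.00055022]), 'tau': array([ 2.55802233e-04, -3.73138797e+01,  2.53009343e+01,  1.08471501e-02,
       -7.83194037e-05, -1.52032754e-05]), 'eef_pos': array([ 0.11716924, -0.48548978,  0.23049426]), 'tool_rot': array([ 9.92996744e-01,  1.18137945e-01, -9.98680584e-05, -9.39906269e-04]), 'ft_force': array([ 0.14080086, -0.48074429, -0.22580038]), 'ft_torque': array([ 0.02030295, -0.02859839, -0.04418384]), 'grasp_force': 0.0, 'grip_width': 0.08524590038294905}
```

View pics/top0.png

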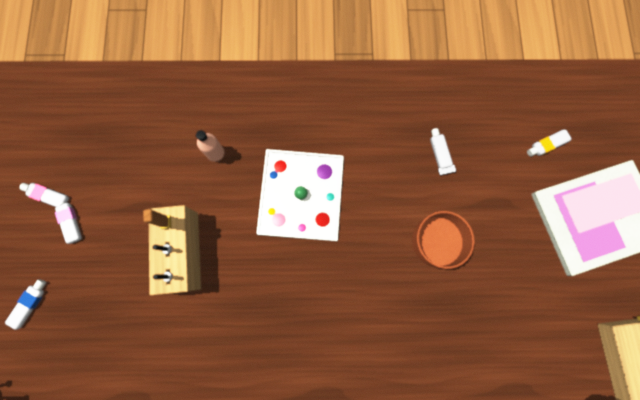

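View pics/scene0.png

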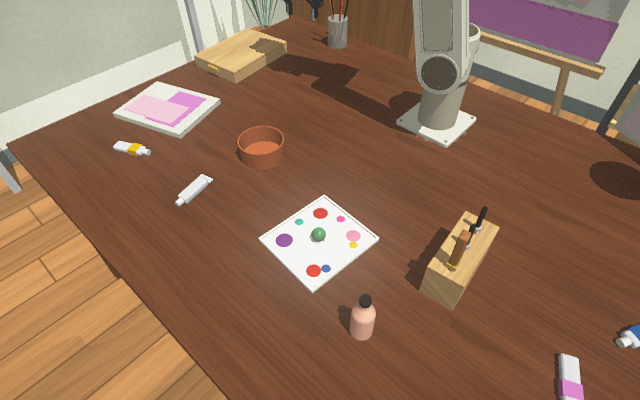

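The top view shows the ball at (301,193), the pot at (445,240), the block around (175,250) and the knife in its far slot at about (152,216). In the scene view the ball is at (318,234) and the knife handle at (460,248).

```bash
cat > m.py <<'E'
from h import *
def masks(p):
    h=cv2.cvtColor(p,cv2.COLOR_RGB2HSV).astype(int); H,S,V=h[...,0],h[...,1],h[...,2]
    return H,S,V
def near(m,u,v,r):
    k=np.zeros(m.shape,np.uint8); cv2.circle(k,(u,v),r,1,-1); return m&(k>0)
E
python3 - <<'E'
from m import *
D={n:(np.load(n+'0.npz'),viewer.get_calibration(n)) for n in('top','scene')}
O={}
for n,(b,pt,pr) in {'top':((301,193),(445,240),35),'scene':((318,234),(261,147),30)}.items():
    z,c=D[n]; p,d=z['p'],z['d']; H,S,V=masks(p)
    m=near((H>45)&(H<85)&(S>90),*b,12); v,u=np.nonzero(m)
    (cu,cv_),r=cv2.minEnclosingCircle(np.stack([u,v],1).astype(np.float32))
    o=np.linalg.inv(np.array(c['view']))[:3,3]; O[n]=(o,world(c,cu,cv_,1.)-o)
    print(n,'ball px',cu,cv_,r,'plane.024',ray(c,cu,cv_,.024),'depthpt',world(c,cu,cv_,d[int(cv_),int(cu)]), 'topmax',world(c,u,v,d[v,u])[:,2].max())
    # pot by depth
    m=near((H<12)&(S>120)&(V>90),*pt,pr+8)&(d>0); v,u=np.nonzero(m); P=world(c,u,v,d[v,u]); 
    R=P[P[:,2]>.053]; 
    A=np.c_[2*R[:,:2],np.ones(len(R))]; s=np.linalg.lstsq(A,(R[:,:2]**2).sum(1),rcond=None)[0]
    print(' pot rim',len(R),s[:2],np.sqrt(s[2]+s[0]**2+s[1]**2),'z',np.percentile(P[:,2],[2,10,50,90,99]))
    # block top + all points in region
    X,Y=np.meshgrid(np.arange(640),np.arange(400)); W=world(c,X,Y,d); 
    q=(abs(W[...,2]-.1)<.004)&(d>0)&(S>50)&(W[...,1]>.1)&(W[...,1]<.5)&(W[...,0]>.1)&(W[...,0]<.6)
    print(' blocktop',q.sum(), cv2.minAreaRect((W[q][:,:2]*1000).astype(np.float32)), W[q][:,2].mean())
    k=(W[...,2]>.112)&(d>0)&(W[...,1]>.1)&(W[...,1]<.5)&(W[...,0]>.1)&(W[...,0]<.6)
    nn,l,st,ce=cv2.connectedComponentsWithStats(k.astype(np.uint8))
    for i in range(1,nn):
        if st[i,4]>8:
            w=W[l==i]; print('  comp',ce[i],st[i,4],w.mean(0),w.min(0),w.max(0),w[w[:,2]>w[:,2].max()-.008].mean(0), p[l==i].mean(0))
    q=(S<40)&(V>180)&(W[...,2]<.03)&(W[...,2]>-.01)&(W[...,1]>-.1)&(W[...,1]<.2)&(W[...,0]>.3)&(W[...,0]<.75)
    print(' palette',cv2.minAreaRect((W[q][:,:2]*1000).astype(np.float32)))
    t=(d>0)&(abs(W[...,2])<.03)&(V<110)&(H<15); print(' table z',np.median(W[t][:,2]))
(a,da),(b,db)=O['top'],O['scene']; s=np.linalg.lstsq(np.c_[da,-db],b-a,rcond=None)[0]; print('tri',a+s[0]*da,b+s[1]*db)
E
python3 -c "
import cv2
a=cv2.imread('pics/top0.png')[190:310,130:220];b=cv2.imread('pics/scene0.png')[195:315,410:510]
cv2.imwrite('pics/c1.png',cv2.hconcat([cv2.resize(a,(375,500)),cv2.resize(b,(416,500))]))"
```

```text
top ball px 300.5 192.5 5.700977325439453 plane.024 [0.61636315 0.04419329 0.024     ] depthpt [0.61282373 0.04368135 0.03985111] topmax 0.9263079706331062
 pot rim 410 [ 0.49260801 -0.29714814] 0.0654318587239963 z [-0.00247456 -0.00088331  0.00311372  0.04359539  0.06192421]
 blocktop 2570 ((475.7607421875, 338.22625732421875), (190.02304077148438, 82.22804260253906), 5.1162028312683105) 0.10062450943068203
  comp [155.29597701 217.80172414] 348 [0.53352114 0.33777636 0.17030971] [0.52171819 0.33231317 0.11213542] [0.54758232 0.35145038 0.20364331] [0.53475095 0.34163397 0.19987313] [129.56896552  87.18678161  45.88505747]
  comp [159.27272727 246.98701299] 77 [0.47534015 0.33498194 0.14877553] [0.47053783 0.33174056 0.11294582] [0.48070545 0.34221649 0.17115789] [0.47602488 0.33704787 0.16796386] [96.55844156 84.22077922 64.8961039 ]
  comp [159.89041096 276.02739726] 73 [0.41580943 0.32977049 0.14900981] [0.41149514 0.32661596 0.11303087] [0.41995584 0.33776097 0.17100636] [0.41576399 0.33162416 0.16801413] [87.97260274 77.4109589  61.32876712]
 palette ((616.7066040039062, 44.79456329345703), (204.98028564453125, 222.45799255371094), 84.67125701904297)
 table z 0.0007640255683120101Traceback (most recent call last):
  File "<stdin>", line 9, in <module>
    return umr_maximum(a, axis, None, out, keepdims, initial, where)
ValueError: zero-size array to reduction operation maximum which has no identity
```

View pics/c1.png

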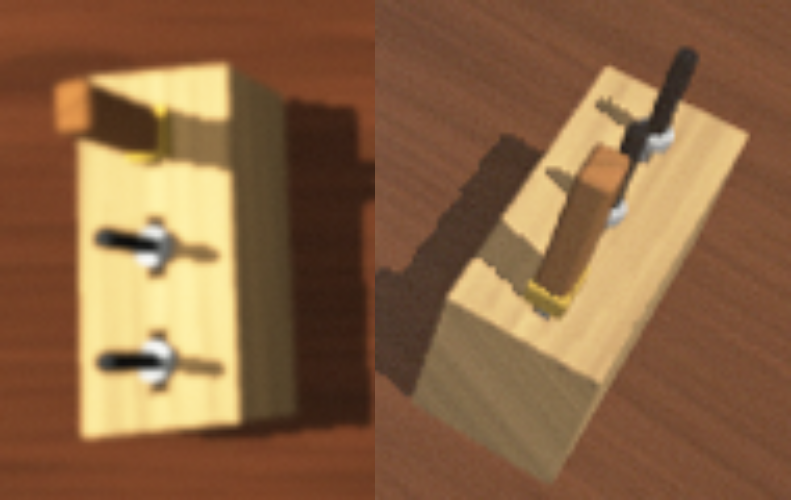

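The crop shows the knife (wide orange handle, brass collar) in the slot with largest x. The two slim tools are in the other slots, about 60 mm apart. The green mask has to be looser for the scene view.

```bash
python3 - <<'E'
from m import *
D={n:(np.load(n+'0.npz'),viewer.get_calibration(n)) for n in('top','scene')}
O={}
for n,(b,pt,pr) in {'top':((301,193),(445,240),35),'scene':((318,234),(261,147),30)}.items():
    z,c=D[n]; p,d=z['p'],z['d']; H,S,V=masks(p)
    X,Y=np.meshgrid(np.arange(640),np.arange(400)); W=world(c,X,Y,d)
    m=near((H>38)&(H<90)&(S>60)&(V<190),*b,12); v,u=np.nonzero(m)
    cu,cv_=(u.min()+u.max())/2,(v.min()+v.max())/2
    o=np.linalg.inv(np.array(c['view']))[:3,3]; O[n]=(o,world(c,cu,cv_,1.)-o)
    w=W[m]; w=w[(w[:,2]>.022)&(w[:,2]<.06)]
    A=np.c_[2*w,np.ones(len(w))]
    s=np.linalg.lstsq(A,(w**2).sum(1),rcond=None)[0]
    print(n,'ball px',cu,cv_,len(u),'plane',ray(c,cu,cv_,.024),'sphere',s[:3],np.sqrt(s[3]+s[:3]@s[:3]),'top',w[:,2].max())
    if n=='top': continue
    m=near((H<14)&(S>100)&(V>70),*pt,pr+8)&(d>0); P=W[m]
    R=P[(P[:,2]>.055)&(P[:,2]<.068)]
    A=np.c_[2*R[:,:2],np.ones(len(R))]; s=np.linalg.lstsq(A,(R[:,:2]**2).sum(1),rcond=None)[0]
    print(' pot rim',len(R),s[:2],np.sqrt(s[2]+s[0]**2+s[1]**2))
    q=(abs(W[...,2]-.1)<.004)&(d>0)&(W[...,1]>.1)&(W[...,1]<.5)&(W[...,0]>.1)&(W[...,0]<.6)&(S>50)
    print(' blocktop',q.sum(), cv2.minAreaRect((W[q][:,:2]*1000).astype(np.float32)), W[q][:,2].mean())
    k=(W[...,2]>.112)&(W[...,2]<.25)&(d>0)&(W[...,1]>.2)&(W[...,1]<.5)&(W[...,0]>.38)&(W[...,0]<.6)
    nn,l,st,ce=cv2.connectedComponentsWithStats(k.astype(np.uint8))
    for i in range(1,nn):
        if st[i,4]>8:
            w=W[l==i]; print('  comp',ce[i],st[i,4],w.min(0),w.max(0),w[w[:,2]>w[:,2].max()-.004].mean(0))
    q=(S<40)&(V>180)&(W[...,2]<.03)&(W[...,2]>-.01)&(W[...,1]>-.1)&(W[...,1]<.2)&(W[...,0]>.45)&(W[...,0]<.75)
    print(' palette',cv2.minAreaRect((W[q][:,:2]*1000).astype(np.float32)))
(a,da),(b,db)=O['top'],O['scene']; s=np.linalg.lstsq(np.c_[da,-db],b-a,rcond=None)[0]; print('tri',a+s[0]*da,b+s[1]*db)
E
```

```text
top ball px 300.5 192.5 104 plane [0.61636315 0.04419329 0.024     ] sphere [0.61606238 0.04489815 0.02860729] 0.014699906164403902 top 0.044527228502030614
scene ball px 318.0 234.0 117 plane [0.61748389 0.04407085 0.024     ] sphere [0.61802322 0.04629799 0.02800117] 0.014662165841353077 top 0.04355199605262927
 pot rim 239 [ 0.49239068 -0.29710426] 0.06554621422319831
 blocktop 2169 ((474.5302734375, 337.4577331542969), (193.8178253173828, 80.22634887695312), 4.827505111694336) 0.1007851471876037
  comp [464.87582781 239.80960265] 604 [0.40968339 0.32725406 0.11200107] [0.5514733  0.35308029 0.20320635] [0.53646493 0.34317444 0.20067317]
 palette ((616.1605224609375, 41.341148376464844), (208.62969970703125, 222.28030395507812), 84.45572662353516)
tri [0.61656816 0.04422294 0.02308191] [0.61700141 0.04361799 0.02315911]
```

```bash
cat > go.py <<'E'
# go.py x y z yaw(deg, tool y) tilt(deg, outward about tool y) -> increments in cm, rad from the measured pose
import sys; from h import *
from scipy.spatial.transform import Rotation as Ro
x,y,z,psi,t=map(float,sys.argv[1:6]); o=monitor.get_obs(); R=Ro.from_quat(o['tool_rot'])
a=np.radians(psi); Y=np.array([np.cos(a),np.sin(a),0]); Z=np.array([0,0,-1.]); X=np.cross(Y,Z)
G=Ro.from_matrix(np.c_[X,Y,Z])*Ro.from_euler('y',np.radians(t))
print('d',np.round(R.inv().apply(np.array([x,y,z])-o['eef_pos'])*100,2),'w',np.round((R.inv()*G).as_rotvec(),3),
 'at',np.round(o['eef_pos'],4),'clk',o['clock'],'q',np.round(o['joint_pos'],2),'f',np.round(o['ft_force'],1),'w',o['grip_width'],o['grasp_force'], 'Z',np.round(G.apply([0,0,1]),2))
E
python3 go.py .6168 .0444 .12 4 0
```

```text
d [ 61.   -39.77  11.13] w [-2.000e-03 -1.000e-03 -1.404e+00] at [ 0.1172 -0.4855  0.2305] clk 0.1 q [-1.33  0.24  0.    1.34  0.    1.57] f [ 0.1 -0.5 -0.2] w 0.08524590038294905 0.0 Z [ 0.  0. -1.]
```

>>> arm_command:
  increments:
    - {"dx": 61,"dy": -39.8,"dz": 3,"wz": -1.4,"grip": 6}
    - {"dx": 61,"dy": -39.8,"dz": 3,"wz": -1.4,"grip": 6}
    - {"dx": 61,"dy": -39.8,"dz": 3,"wz": -1.4,"grip": 6}
    - {"dx": 61,"dy": -39.8,"dz": 3,"wz": -1.4,"grip": 6}
    - {"dx": 61,"dy": -39.8,"dz": 3,"wz": -1.4,"grip": 6}
    - {"dx": 61,"dy": -39.8,"dz": 3,"wz": -1.4,"grip": 6}
    - {"dx": 61,"dy": -39.8,"dz": 3,"wz": -1.4,"grip": 6}
    - {"dx": 61,"dy": -39.8,"dz": 3,"wz": -1.4,"grip": 6}
    - {"dx": 61,"dy": -39.8,"dz": 3,"wz": -1.4,"grip": 6}
    - {"dx": 61,"dy": -39.8,"dz": 3,"wz": -1.4,"grip": 6}

```text
validation failed for argument at $.in...
```

```bash
python3 go.py .6168 .0444 .12 4 0
```

```text
d [ 61.   -39.77  11.13] w [-2.000e-03 -1.000e-03 -1.404e+00] at [ 0.1172 -0.4855  0.2305] clk 0.1 q [-1.33  0.24  0.    1.34  0.    1.57] f [ 0.1 -0.5 -0.2] w 0.08524590038294905 0.0 Z [ 0.  0. -1.]
```

>>> arm_command:
  increments:
    - {"dx": 4,"dy": -2.6,"dz": 0.5,"wx": 0,"wy": 0,"wz": -0.1,"grip": 6}
    - {"dx": 8,"dy": -5.2,"dz": 1,"wx": 0,"wy": 0,"wz": -0.2,"grip": 6}
    - {"dx": 12,"dy": -7.8,"dz": 1,"wx": 0,"wy": 0,"wz": -0.3,"grip": 6}
    - {"dx": 16,"dy": -10.4,"dz": 1,"wx": 0,"wy": 0,"wz": -0.4,"grip": 6}
    - {"dx": 20,"dy": -13,"dz": 1,"wx": 0,"wy": 0,"wz": -0.5,"grip": 6}
    - {"dx": 24,"dy": -15.6,"dz": 1,"wx": 0,"wy": 0,"wz": -0.6,"grip": 6}
    - {"dx": 28,"dy": -18.2,"dz": 1,"wx": 0,"wy": 0,"wz": -0.7,"grip": 6}
    - {"dx": 30,"dy": -19.5,"dz": 1,"wx": 0,"wy": 0,"wz": -0.8,"grip": 6}
    - {"dx": 30,"dy": -19.5,"dz": 1,"wx": 0,"wy": 0,"wz": -0.8,"grip": 6}

```text
clock: 1.0
eef_pos: [0.3647, -0.2238, 0.2209]
tool_rot: [0.867, 0.498, 0.0, -0.0]
ft_force: [0.1, -0.5, -0.4]
grip_width: 0.06
grasp_force: 0.0
```

```bash
python3 go.py .6168 .0444 .12 4 0
```

```text
d [35.86  8.28 10.11] w [-0.    -0.001 -0.597] at [ 0.3647 -0.2238  0.2209] clk 1.0 q [-0.55  0.1  -0.19  1.28  0.    1.55] f [ 0.1 -0.5 -0.4] w 0.06003262724667592 0.0 Z [ 0.  0. -1.]
```

>>> arm_command:
  increments:
    - {"dx": 5,"dy": 1.1,"dz": 1.4,"wx": 0,"wy": 0,"wz": -0.1,"grip": 6}
    - {"dx": 10,"dy": 2.3,"dz": 2.8,"wx": 0,"wy": 0,"wz": -0.2,"grip": 6}
    - {"dx": 15,"dy": 3.4,"dz": 4.2,"wx": 0,"wy": 0,"wz": -0.3,"grip": 6}
    - {"dx": 20,"dy": 4.6,"dz": 5.6,"wx": 0,"wy": 0,"wz": -0.4,"grip": 6}
    - {"dx": 25,"dy": 5.8,"dz": 7,"wx": 0,"wy": 0,"wz": -0.5,"grip": 6}
    - {"dx": 30,"dy": 6.9,"dz": 8.5,"wx": 0,"wy": 0,"wz": -0.6,"grip": 6}
    - {"dx": 35.86,"dy": 8.28,"dz": 10.1,"wx": 0,"wy": 0,"wz": -0.6,"grip": 6}
    - {"dx": 35.86,"dy": 8.28,"dz": 10.1,"wx": 0,"wy": 0,"wz": -0.6,"grip": 6}
    - {"dx": 35.86,"dy": 8.28,"dz": 10.1,"wx": 0,"wy": 0,"wz": -0.6,"grip": 6}

```text
clock: 1.9
eef_pos: [0.618, 0.0425, 0.1173]
tool_rot: [0.683, 0.731, -0.001, -0.001]
ft_force: [0.0, -0.5, 0.5]
grip_width: 0.0598
grasp_force: 0.0
```

```bash
python3 go.py .6168 .0444 .011 4 0
```

```text
d [ 0.19 -0.08 10.63] w [-0.003 -0.    -0.002] at [0.618  0.0425 0.1173] clk 1.9 q [0.07 0.54 0.16 1.19 0.   1.57] f [ 0.  -0.5  0.5] w 0.05976674798242012 0.0 Z [ 0.  0. -1.]
```

>>> arm_command:
  increments:
    - {"dx": 0.1,"dy": -0.1,"dz": 3,"wx": 0,"wy": 0,"wz": 0,"grip": 6}
    - {"dx": 0.2,"dy": -0.1,"dz": 6,"wx": 0,"wy": 0,"wz": 0,"grip": 6}
    - {"dx": 0.2,"dy": -0.1,"dz": 8,"wx": 0,"wy": 0,"wz": 0,"grip": 6}
    - {"dx": 0.2,"dy": -0.1,"dz": 9.5,"wx": 0,"wy": 0,"wz": 0,"grip": 6}
    - {"dx": 0.2,"dy": -0.1,"dz": 10.3,"wx": 0,"wy": 0,"wz": 0,"grip": 6}
    - {"dx": 0.2,"dy": -0.1,"dz": 10.4,"wx": 0,"wy": 0,"wz": 0,"grip": 6}
    - {"dx": 0.2,"dy": -0.1,"dz": 10.4,"wx": 0,"wy": 0,"wz": 0,"grip": 6}

```text
clock: 2.6
eef_pos: [0.616, 0.0416, 0.0169]
tool_rot: [0.684, 0.73, 0.0, 0.0]
ft_force: [0.4, 0.2, 0.6]
grip_width: 0.0604
grasp_force: 0.0
```

```bash
python3 go.py .6168 .0444 .011 4 0
```

```text
d [0.28 0.09 0.59] w [ 0.001  0.    -0.005] at [0.616  0.0416 0.0169] clk 2.6 q [ 0.07  0.63  0.02  0.96 -0.    1.57] f [0.4 0.2 0.6] w 0.060375755921244924 0.0 Z [ 0.  0. -1.]
```

>>> arm_command:
  increments:
    - {"dx": 0.2,"dy": 0.1,"dz": 0.4,"wx": 0,"wy": 0,"wz": 0,"grip": 6}
    - {"dx": 0.2,"dy": 0.1,"dz": 0.4,"wx": 0,"wy": 0,"wz": 0,"grip": 3}
    - {"dx": 0.2,"dy": 0.1,"dz": 0.4,"wx": 0,"wy": 0,"wz": 0,"grip": 3}
    - {"dx": 0.2,"dy": 0.1,"dz": 0.4,"wx": 0,"wy": 0,"wz": 0,"grip": 3}
    - {"dx": 0.2,"dy": 0.1,"dz": 0.4,"wx": 0,"wy": 0,"wz": 0,"grip": 3}
    - {"dx": 0.2,"dy": 0.1,"dz": 0.4,"wx": 0,"wy": 0,"wz": 0,"grip": 3}
    - {"dx": 0.2,"dy": 0.1,"dz": 0.4,"wx": 0,"wy": 0,"wz": 0,"grip": 3}

```text
clock: 3.3
eef_pos: [0.6174, 0.0446, 0.0131]
tool_rot: [0.683, 0.73, 0.001, 0.001]
ft_force: [0.2, -0.1, 5.7]
grip_width: 0.0331
grasp_force: 59.6
```

>>> arm_command:
  increments:
    - {"dx": 0,"dy": 0,"dz": 0,"wx": 0,"wy": 0,"wz": 0,"grip": 5.5}
    - {"dx": 0,"dy": 0,"dz": 0,"wx": 0,"wy": 0,"wz": 0,"grip": 5.5}
    - {"dx": 0,"dy": 0,"dz": 0,"wx": 0,"wy": 0,"wz": 0,"grip": 5.5}
    - {"dx": 0,"dy": 0,"dz": 0.3,"wx": 0,"wy": 0,"wz": 0,"grip": 5.5}
    - {"dx": 0,"dy": 0,"dz": 0.45,"wx": 0,"wy": 0,"wz": 0,"grip": 5.5}
    - {"dx": 0,"dy": 0,"dz": 0.45,"wx": 0,"wy": 0,"wz": 0,"grip": 5.5}

```text
clock: 3.9
eef_pos: [0.6162, 0.0443, 0.0071]
tool_rot: [0.683, 0.73, -0.0, -0.0]
ft_force: [0.4, 1.5, 0.8]
grip_width: 0.0549
grasp_force: 0.0
```

>>> arm_command:
  increments:
    - {"dx": 0,"dy": 0,"dz": 0,"wx": 0,"wy": 0,"wz": 0,"grip": 3}
    - {"dx": 0,"dy": 0,"dz": 0,"wx": 0,"wy": 0,"wz": 0,"grip": 3}
    - {"dx": 0,"dy": 0,"dz": 0,"wx": 0,"wy": 0,"wz": 0,"grip": 3}
    - {"dx": 0,"dy": 0,"dz": 0,"wx": 0,"wy": 0,"wz": 0,"grip": 3}
    - {"dx": 0,"dy": 0,"dz": 0,"wx": 0,"wy": 0,"wz": 0,"grip": 3}
    - {"dx": 0,"dy": 0,"dz": 0,"wx": 0,"wy": 0,"wz": 0,"grip": 3}

```text
clock: 4.5
eef_pos: [0.6172, 0.0444, 0.0081]
tool_rot: [0.683, 0.73, 0.0, 0.0]
ft_force: [1.1, -1.2, 1.3]
grip_width: 0.0332
grasp_force: 59.5
```

>>> arm_command:
  increments:
    - {"dx": 0,"dy": 0,"dz": -1,"wx": 0,"wy": 0,"wz": 0,"grip": 3}
    - {"dx": 0,"dy": 0,"dz": -3,"wx": 0,"wy": 0,"wz": 0,"grip": 3}
    - {"dx": 0,"dy": 0,"dz": -6,"wx": 0,"wy": 0,"wz": 0,"grip": 3}
    - {"dx": 0,"dy": 0,"dz": -9,"wx": 0,"wy": 0,"wz": 0,"grip": 3}
    - {"dx": 0,"dy": 0,"dz": -12,"wx": 0,"wy": 0,"wz": 0,"grip": 3}
    - {"dx": 0,"dy": 0,"dz": -14,"wx": 0,"wy": 0,"wz": 0,"grip": 3}
    - {"dx": 0,"dy": 0,"dz": -14,"wx": 0,"wy": 0,"wz": 0,"grip": 3}
    - {"dx": 0,"dy": 0,"dz": -14,"wx": 0,"wy": 0,"wz": 0,"grip": 3}

```text
clock: 5.3
eef_pos: [0.6162, 0.0444, 0.1476]
tool_rot: [0.683, 0.73, -0.0, -0.0]
ft_force: [-0.7, 0.0, -1.8]
grip_width: 0.0333
grasp_force: 59.6
```

```bash
python3 go.py .4925 -.297 .1475 0 0; python3 - <<'E'
from h import *
a=cam('scene')[0]; cv2.imwrite('pics/s1.png',cv2.resize(a[100:300,200:500,::-1],(780,520)))
E
```

```text
d [-3.325e+01 -1.460e+01  2.000e-02] w [-0.    -0.     0.066] at [0.6162 0.0444 0.1476] clk 5.3 q [0.07 0.52 0.2  1.25 0.   1.58] f [-0.7  0.  -1.8] w 0.033261306232965915 59.63410019874573 Z [ 0.  0. -1.]
```

View pics/s1.png

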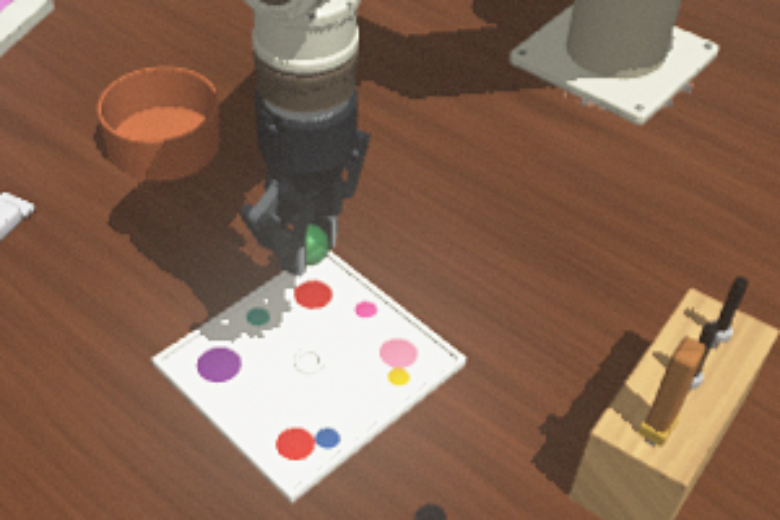

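The ball is held between the fingers at crop (315,243). The well is empty, with its ring at crop (308,362).

>>> arm_command:
  increments:
    - {"dx": -3,"dy": -1.3,"dz": 0,"wx": 0,"wy": 0,"wz": 0,"grip": 3}
    - {"dx": -7,"dy": -3,"dz": 0,"wx": 0,"wy": 0,"wz": 0,"grip": 3}
    - {"dx": -11,"dy": -4.8,"dz": 0,"wx": 0,"wy": 0,"wz": 0,"grip": 3}
    - {"dx": -15.5,"dy": -6.8,"dz": 0,"wx": 0,"wy": 0,"wz": 0,"grip": 3}
    - {"dx": -20,"dy": -8.8,"dz": 0,"wx": 0,"wy": 0,"wz": 0,"grip": 3}
    - {"dx": -24.5,"dy": -10.8,"dz": 0,"wx": 0,"wy": 0,"wz": 0,"grip": 3}
    - {"dx": -29,"dy": -12.8,"dz": 0,"wx": 0,"wy": 0,"wz": 0,"grip": 3}
    - {"dx": -32,"dy": -14.1,"dz": 0,"wx": 0,"wy": 0,"wz": 0,"grip": 3}
    - {"dx": -33.3,"dy": -14.6,"dz": 0,"wx": 0,"wy": 0,"wz": 0,"grip": 3}
    - {"dx": -33.3,"dy": -14.6,"dz": 0,"wx": 0,"wy": 0,"wz": 0,"grip": 3}

```text
clock: 6.35
eef_pos: [0.4914, -0.2985, 0.146]
tool_rot: [0.685, 0.729, -0.0, -0.002]
ft_force: [-0.0, 0.3, -1.2]
grip_width: 0.0333
grasp_force: 59.7
```

```bash
python3 - <<'E'
from h import *
print(monitor.get_obs()['eef_pos'])
a=cam('top')[0]; b=cam('scene')[0]
cv2.imwrite('pics/s2.png',cv2.hconcat([cv2.resize(x[...,::-1],(390,390)) for x in (a[170:300,380:510],b[60:200,190:330])]))
E
```

```text
[ 0.49139828 -0.29854627  0.14602068]
```

View pics/s2.png

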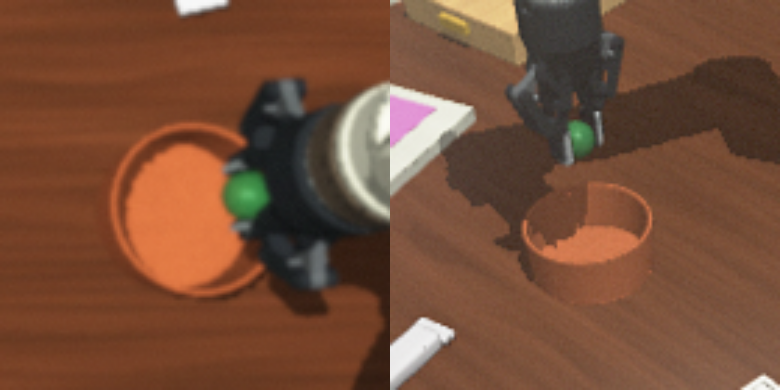

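The ball hangs above the pot in both views, displaced in the top view only by parallax. Lowering it now.

>>> arm_command:
  increments:
    - {"dx": 0,"dy": 0,"dz": 3,"wx": 0,"wy": 0,"wz": 0,"grip": 3}
    - {"dx": 0,"dy": 0,"dz": 6,"wx": 0,"wy": 0,"wz": 0,"grip": 3}
    - {"dx": 0,"dy": 0,"dz": 8.5,"wx": 0,"wy": 0,"wz": 0,"grip": 3}
    - {"dx": 0,"dy": 0,"dz": 10.5,"wx": 0,"wy": 0,"wz": 0,"grip": 3}
    - {"dx": 0,"dy": 0,"dz": 12,"wx": 0,"wy": 0,"wz": 0,"grip": 3}
    - {"dx": 0,"dy": 0,"dz": 13,"wx": 0,"wy": 0,"wz": 0,"grip": 3}
    - {"dx": 0,"dy": 0,"dz": 13.6,"wx": 0,"wy": 0,"wz": 0,"grip": 3}
    - {"dx": 0,"dy": 0,"dz": 13.8,"wx": 0,"wy": 0,"wz": 0,"grip": 3}
    - {"dx": 0,"dy": 0,"dz": 13.9,"wx": 0,"wy": 0,"wz": 0,"grip": 3}
    - {"dx": 0,"dy": 0,"dz": 13.9,"wx": 0,"wy": 0,"wz": 0,"grip": 3}

```text
clock: 7.45
eef_pos: [0.4935, -0.2977, 0.0095]
tool_rot: [0.683, 0.73, 0.0, 0.001]
ft_force: [-0.9, 0.9, -0.7]
grip_width: 0.033
grasp_force: 59.7
```

>>> arm_command:
  increments:
    - {"dx": 0,"dy": 0,"dz": 0.1,"wx": 0,"wy": 0,"wz": 0,"grip": 3}
    - {"dx": 0,"dy": 0,"dz": 0.1,"wx": 0,"wy": 0,"wz": 0,"grip": 3}
    - {"dx": 0,"dy": 0,"dz": 0.1,"wx": 0,"wy": 0,"wz": 0,"grip": 3.6}
    - {"dx": 0,"dy": 0,"dz": 0.1,"wx": 0,"wy": 0,"wz": 0,"grip": 4}
    - {"dx": 0,"dy": 0,"dz": 0.1,"wx": 0,"wy": 0,"wz": 0,"grip": 4.6}
    - {"dx": 0,"dy": 0,"dz": 0.1,"wx": 0,"wy": 0,"wz": 0,"grip": 4.6}
    - {"dx": 0,"dy": 0,"dz": 0.1,"wx": 0,"wy": 0,"wz": 0,"grip": 4.6}
    - {"dx": 0,"dy": 0,"dz": 0.1,"wx": 0,"wy": 0,"wz": 0,"grip": 4.6}

```text
clock: 8.25
eef_pos: [0.493, -0.2975, 0.0078]
tool_rot: [0.683, 0.73, 0.0, 0.0]
ft_force: [0.6, -0.8, 0.3]
grip_width: 0.0461
grasp_force: 0.0
```

>>> arm_command:
  increments:
    - {"dx": 0,"dy": 0,"dz": 0,"wx": 0,"wy": 0,"wz": 0,"grip": 4.6}
    - {"dx": 0,"dy": 0,"dz": 0,"wx": 0,"wy": 0,"wz": 0,"grip": 4.6}
    - {"dx": 0,"dy": 0,"dz": -2,"wx": 0,"wy": 0,"wz": 0,"grip": 4.6}
    - {"dx": 0,"dy": 0,"dz": -5,"wx": 0,"wy": 0,"wz": 0,"grip": 4.6}
    - {"dx": 0,"dy": 0,"dz": -9,"wx": 0,"wy": 0,"wz": 0,"grip": 4.6}
    - {"dx": 0,"dy": 0,"dz": -13,"wx": 0,"wy": 0,"wz": 0,"grip": 4.6}
    - {"dx": 0,"dy": 0,"dz": -17,"wx": 0,"wy": 0,"wz": 0,"grip": 4.6}
    - {"dx": 0,"dy": 0,"dz": -21,"wx": 0,"wy": 0,"wz": 0,"grip": 4.6}
    - {"dx": 0,"dy": 0,"dz": -25,"wx": 0,"wy": 0,"wz": 0,"grip": 4.6}
    - {"dx": 0,"dy": 0,"dz": -25,"wx": 0,"wy": 0,"wz": 0,"grip": 4.6}

```text
clock: 9.25
eef_pos: [0.4956, -0.2991, 0.2649]
tool_rot: [0.683, 0.73, 0.001, 0.006]
ft_force: [0.8, -0.8, 0.1]
grip_width: 0.0461
grasp_force: 0.0
```

```bash
python3 go.py .40 .10 .2575 50 0;  python3 - <<'E'
from m import *
for n,pt in(('top',(445,240)),('scene',(261,147))):
    p,d,c=cam(n); H,S,V=masks(p); m=near((H>38)&(H<90)&(S>60)&(V<190),*pt,28); v,u=np.nonzero(m)
    print(n,len(u),u.mean(),v.mean(),ray(c,u.mean(),v.mean(),.023))
E
```

```text
d [40.46 -6.92  0.37] w [ 0.007  0.011 -0.807] at [ 0.4956 -0.2991  0.2649] clk 9.25 q [-0.54  0.38  0.29  1.46  0.    0.96] f [ 0.8 -0.8  0.1] w 0.046103847573570715 0.0 Z [ 0.  0. -1.]
top 126 439.8174603174603 240.515873015873 [ 0.49158116 -0.29821154  0.023     ]
scene 84 261.92857142857144 148.4047619047619 [ 0.49000244 -0.30025351  0.023     ]
```

The ball lies in the pot at (0.491,-0.299). Now to the knife.

```bash
python3 go.py .535 .3426 .25 95 0
```

```text
d [63.63  8.36  0.81] w [ 1.000e-03  3.000e-03 -1.592e+00] at [ 0.4935 -0.2978  0.259 ] clk 9.35 q [-0.54  0.38  0.28  1.46 -0.    0.96] f [-0.6  0.  -0.6] w 0.046114271833033585 0.0 Z [ 0.  0. -1.]
```

>>> arm_command:
  increments:
    - {"dx": 3,"dy": 0.4,"dz": 0,"wx": 0,"wy": 0,"wz": -0.1,"grip": 7}
    - {"dx": 7,"dy": 0.9,"dz": 0,"wx": 0,"wy": 0,"wz": -0.2,"grip": 7}
    - {"dx": 11,"dy": 1.4,"dz": 0,"wx": 0,"wy": 0,"wz": -0.3,"grip": 7}
    - {"dx": 15,"dy": 2,"dz": 0,"wx": 0,"wy": 0,"wz": -0.4,"grip": 7}
    - {"dx": 19,"dy": 2.5,"dz": 0,"wx": 0,"wy": 0,"wz": -0.5,"grip": 7}
    - {"dx": 23,"dy": 3,"dz": 0,"wx": 0,"wy": 0,"wz": -0.6,"grip": 7}
    - {"dx": 27,"dy": 3.5,"dz": 0,"wx": 0,"wy": 0,"wz": -0.7,"grip": 7}
    - {"dx": 31,"dy": 4,"dz": 0,"wx": 0,"wy": 0,"wz": -0.8,"grip": 7}
    - {"dx": 34,"dy": 4.4,"dz": 0,"wx": 0,"wy": 0,"wz": -0.9,"grip": 7}
    - {"dx": 34,"dy": 4.4,"dz": 0,"wx": 0,"wy": 0,"wz": -0.9,"grip": 7}

```text
clock: 10.35
eef_pos: [0.5134, 0.048, 0.2556]
tool_rot: [0.295, 0.956, -0.0, -0.002]
ft_force: [-0.3, -0.1, -0.2]
grip_width: 0.0697
grasp_force: 0.0
```

```bash
python3 go.py .535 .3426 .25 95 0
```

```text
d [14.8  25.56  0.57] w [-0.    -0.004 -0.686] at [0.5134 0.048  0.2556] clk 10.35 q [0.09 0.27 0.1  1.41 0.   0.69] f [-0.3 -0.1 -0.2] w 0.0697430768217511 0.0 Z [ 0.  0. -1.]
```

>>> arm_command:
  increments:
    - {"dx": 1.9,"dy": 3.2,"dz": 0,"wx": 0,"wy": 0,"wz": -0.1,"grip": 7}
    - {"dx": 3.8,"dy": 6.4,"dz": 0,"wx": 0,"wy": 0,"wz": -0.2,"grip": 7}
    - {"dx": 5.7,"dy": 9.6,"dz": 0,"wx": 0,"wy": 0,"wz": -0.3,"grip": 7}
    - {"dx": 7.6,"dy": 12.8,"dz": 0,"wx": 0,"wy": 0,"wz": -0.4,"grip": 7}
    - {"dx": 9.5,"dy": 16,"dz": 0,"wx": 0,"wy": 0,"wz": -0.5,"grip": 7}
    - {"dx": 11.4,"dy": 19.2,"dz": 0,"wx": 0,"wy": 0,"wz": -0.6,"grip": 7}
    - {"dx": 13,"dy": 22.5,"dz": 0,"wx": 0,"wy": 0,"wz": -0.69,"grip": 7}
    - {"dx": 14.8,"dy": 25.6,"dz": 0.5,"wx": 0,"wy": 0,"wz": -0.69,"grip": 7}
    - {"dx": 14.8,"dy": 25.6,"dz": 0.5,"wx": 0,"wy": 0,"wz": -0.69,"grip": 7}
    - {"dx": 14.8,"dy": 25.6,"dz": 0.5,"wx": 0,"wy": 0,"wz": -0.69,"grip": 7}

```text
clock: 11.35
eef_pos: [0.5377, 0.3388, 0.2504]
tool_rot: [-0.043, 0.999, -0.001, -0.002]
ft_force: [0.2, 0.1, 0.4]
grip_width: 0.0702
grasp_force: 0.0
```

```bash
cat > st.py <<'E'
from h import *
viewer.camera('top');P=[]
for i in range(4): P.append(monitor.get_obs()['eef_pos']); viewer.camera('top')
print(np.mean(P,0),np.std(P,0))
E
python3 st.py; python3 go.py .535 .3426 .155 95 0
```

```text
[0.53829279 0.3378441  0.25214076] [0.00019628 0.00014245 0.00064742]
d [0.32 0.5  9.82] w [-0.     0.    -0.004] at [0.5386 0.3379 0.2532] clk 11.6 q [ 0.56  0.52  0.47  1.52 -0.    0.48] f [-0.3 -0.8  0.3] w 0.06994644827812403 0.0 Z [ 0.  0. -1.]
```

>>> arm_command:
  increments:
    - {"dx": 0.3,"dy": 0.5,"dz": 0,"wx": 0,"wy": 0,"wz": 0,"grip": 7}
    - {"dx": 0.3,"dy": 0.5,"dz": 2,"wx": 0,"wy": 0,"wz": 0,"grip": 7}
    - {"dx": 0.3,"dy": 0.5,"dz": 5,"wx": 0,"wy": 0,"wz": 0,"grip": 7}
    - {"dx": 0.3,"dy": 0.5,"dz": 8,"wx": 0,"wy": 0,"wz": 0,"grip": 7}
    - {"dx": 0.3,"dy": 0.5,"dz": 10,"wx": 0,"wy": 0,"wz": 0,"grip": 7}
    - {"dx": 0.3,"dy": 0.5,"dz": 10.4,"wx": 0,"wy": 0,"wz": 0,"grip": 7}
    - {"dx": 0.3,"dy": 0.5,"dz": 10.4,"wx": 0,"wy": 0,"wz": 0,"grip": 7}
    - {"dx": 0.3,"dy": 0.5,"dz": 10.4,"wx": 0,"wy": 0,"wz": 0,"grip": 7}

```text
clock: 12.4
eef_pos: [0.5357, 0.3446, 0.1505]
tool_rot: [-0.043, 0.999, 0.001, 0.001]
ft_force: [0.0, 0.6, -0.3]
grip_width: 0.0703
grasp_force: 0.0
```

```bash
python3 st.py; python3 - <<'E'
from h import *
a=cam('top')[0]; b=cam('scene')[0]
cv2.imwrite('pics/s3.png',cv2.hconcat([cv2.resize(x[...,::-1],(390,390)) for x in (a[170:310,110:250],b[160:300,400:540])]))
E
```

```text
[0.53573415 0.3447006  0.15061851] [1.11810950e-04 5.39748860e-05 1.96641744e-04]
```

View pics/s3.png

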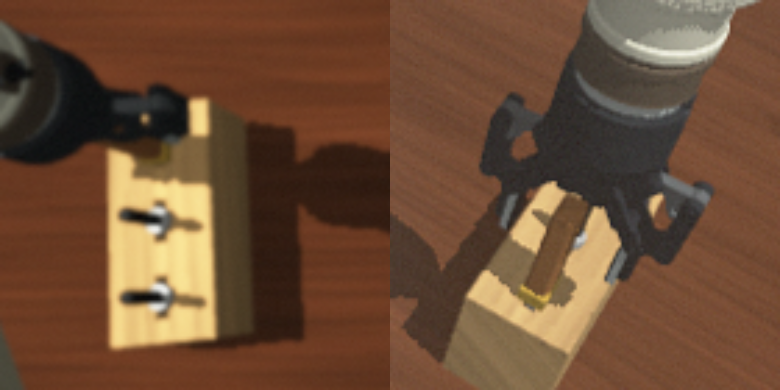

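The fingers stand either side of the handle, at crop (575,230) in the scene view. Closing.

>>> arm_command:
  increments:
    - {"dx": 0,"dy": -0.1,"dz": 0.2,"wx": 0,"wy": 0,"wz": 0,"grip": 4}
    - {"dx": 0,"dy": -0.1,"dz": 0.2,"wx": 0,"wy": 0,"wz": 0,"grip": 3}
    - {"dx": 0,"dy": -0.1,"dz": 0.2,"wx": 0,"wy": 0,"wz": 0,"grip": 1}
    - {"dx": 0,"dy": -0.1,"dz": 0.2,"wx": 0,"wy": 0,"wz": 0,"grip": 1}
    - {"dx": 0,"dy": -0.1,"dz": 0.2,"wx": 0,"wy": 0,"wz": 0,"grip": 1}
    - {"dx": 0,"dy": -0.1,"dz": 0.2,"wx": 0,"wy": 0,"wz": 0,"grip": 1}
    - {"dx": 0,"dy": -0.1,"dz": 0.2,"wx": 0,"wy": 0,"wz": 0,"grip": 1}

```text
clock: 13.45
eef_pos: [0.5349, 0.3431, 0.1467]
tool_rot: [-0.043, 0.999, -0.0, -0.0]
ft_force: [-0.0, 0.8, -1.0]
grip_width: 0.0173
grasp_force: 60.2
```

Gripped with little side force. Lifting 12 cm.

>>> arm_command:
  increments:
    - {"dx": 0,"dy": 0,"dz": -1,"wx": 0,"wy": 0,"wz": 0,"grip": 1}
    - {"dx": 0,"dy": 0,"dz": -2.5,"wx": 0,"wy": 0,"wz": 0,"grip": 1}
    - {"dx": 0,"dy": 0,"dz": -4,"wx": 0,"wy": 0,"wz": 0,"grip": 1}
    - {"dx": 0,"dy": 0,"dz": -5.5,"wx": 0,"wy": 0,"wz": 0,"grip": 1}
    - {"dx": 0,"dy": 0,"dz": -7,"wx": 0,"wy": 0,"wz": 0,"grip": 1}
    - {"dx": 0,"dy": 0,"dz": -8.5,"wx": 0,"wy": 0,"wz": 0,"grip": 1}
    - {"dx": 0,"dy": 0,"dz": -10,"wx": 0,"wy": 0,"wz": 0,"grip": 1}
    - {"dx": 0,"dy": 0,"dz": -12,"wx": 0,"wy": 0,"wz": 0,"grip": 1}
    - {"dx": 0,"dy": 0,"dz": -12,"wx": 0,"wy": 0,"wz": 0,"grip": 1}
    - {"dx": 0,"dy": 0,"dz": -12,"wx": 0,"wy": 0,"wz": 0,"grip": 1}

```text
clock: 14.45
eef_pos: [0.5352, 0.3433, 0.2674]
tool_rot: [-0.043, 0.999, 0.0, 0.001]
ft_force: [-0.5, 0.3, -1.1]
grip_width: 0.0169
grasp_force: 60.2
```

```bash
python3 st.py; python3 go.py .50 .17 .30 90 0;python3 go.py .50 .17 .30 94 -45;python3 go.py .50 .17 .30 94 45; python3 - <<'E'
from h import *
b=cam('scene')[0]
cv2.imwrite('pics/s4.png',cv2.resize(b[100:300,350:550,::-1],(560,560)))
E
```

```text
[0.5345584  0.34288764 0.26574085] [1.36404169e-04 9.85991353e-05 3.43365810e-04]
d [  4.91 -16.93  -3.42] w [-0.001 -0.002  0.085] at [0.5345 0.3428 0.2656] clk 14.7 q [ 0.57  0.52  0.5   1.56 -0.    0.49] f [-0.1  0.4 -0.4] w 0.017306331299417242 60.17977952957153 Z [ 0.  0. -1.]
d [  4.91 -16.93  -3.42] w [ 0.005 -0.787  0.015] at [0.5345 0.3428 0.2656] clk 14.7 q [ 0.57  0.52  0.5   1.56 -0.    0.49] f [-0.1  0.4 -0.4] w 0.017306331299417242 60.17977952957153 Z [ 0.71  0.05 -0.71]
d [  4.91 -16.93  -3.42] w [-0.007  0.783  0.014] at [0.5345 0.3428 0.2656] clk 14.7 q [ 0.57  0.52  0.5   1.56 -0.    0.49] f [-0.1  0.4 -0.4] w 0.017306331299417242 60.17977952957153 Z [-0.71 -0.05 -0.71]
```

View pics/s4.png

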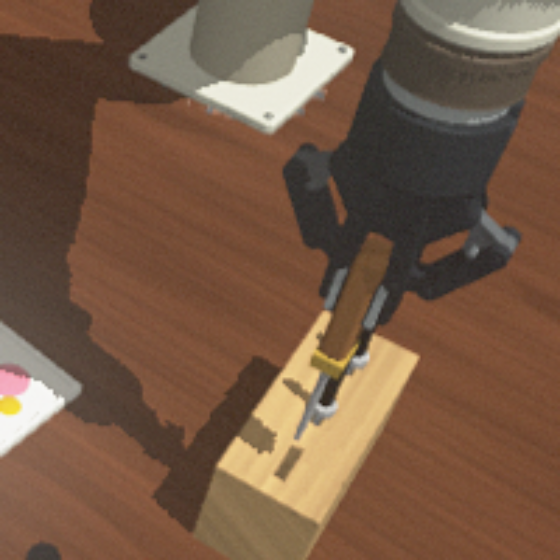

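The knife is out of the slot and held, with its tip at crop (297,437) above the empty slot. Move clear of the block, then tilt.

>>> arm_command:
  increments:
    - {"dx": 0,"dy": -2,"dz": -1,"wx": 0,"wy": 0,"wz": 0,"grip": 1}
    - {"dx": 0,"dy": -5,"dz": -2,"wx": 0,"wy": 0,"wz": 0,"grip": 1}
    - {"dx": 0,"dy": -9,"dz": -3,"wx": 0,"wy": 0,"wz": 0,"grip": 1}
    - {"dx": 1,"dy": -13,"dz": -3.4,"wx": 0,"wy": 0,"wz": 0,"grip": 1}
    - {"dx": 3,"dy": -17,"dz": -3.4,"wx": 0,"wy": 0,"wz": 0,"grip": 1}
    - {"dx": 5,"dy": -21,"dz": -3.4,"wx": 0,"wy": 0,"wz": 0,"grip": 1}
    - {"dx": 6,"dy": -25,"dz": -3.4,"wx": 0,"wy": 0,"wz": 0,"grip": 1}
    - {"dx": 6,"dy": -28,"dz": -3.4,"wx": 0,"wy": 0,"wz": 0,"grip": 1}
    - {"dx": 6,"dy": -28,"dz": -3.4,"wx": 0,"wy": 0,"wz": 0,"grip": 1}

```text
clock: 15.65
eef_pos: [0.4985, 0.055, 0.3017]
tool_rot: [-0.04, 0.999, -0.001, 0.001]
ft_force: [-0.1, -0.3, -1.1]
grip_width: 0.0175
grasp_force: 60.1
```

```bash
python3 go.py .524 .038 .25 94 -45
```

```text
d [-2.4  -1.89  5.18] w [ 0.002 -0.784  0.01 ] at [0.4985 0.055  0.3017] clk 15.65 q [ 0.11  0.22  0.17  1.51 -0.    0.03] f [-0.1 -0.3 -1.1] w 0.01748091441244486 60.10802149772644 Z [ 0.71  0.05 -0.71]
```

>>> arm_command:
  increments:
    - {"dx": 0,"dy": -0.5,"dz": 0,"wx": 0,"wy": -0.07,"wz": 0,"grip": 1}
    - {"dx": 0,"dy": -1,"dz": 0,"wx": 0,"wy": -0.17,"wz": 0,"grip": 1}
    - {"dx": -0.5,"dy": -1.5,"dz": 0,"wx": 0,"wy": -0.27,"wz": 0,"grip": 1}
    - {"dx": -1,"dy": -1.9,"dz": 0,"wx": 0,"wy": -0.37,"wz": 0,"grip": 1}
    - {"dx": -1.5,"dy": -1.9,"dz": 1,"wx": 0,"wy": -0.47,"wz": 0,"grip": 1}
    - {"dx": -2,"dy": -1.9,"dz": 2,"wx": 0,"wy": -0.57,"wz": 0,"grip": 1}
    - {"dx": -2.4,"dy": -1.9,"dz": 3,"wx": 0,"wy": -0.67,"wz": 0,"grip": 1}
    - {"dx": -2.4,"dy": -1.9,"dz": 4,"wx": 0,"wy": -0.74,"wz": 0,"grip": 1}
    - {"dx": -2.4,"dy": -1.9,"dz": 5,"wx": 0,"wy": -0.78,"wz": 0.01,"grip": 1}
    - {"dx": -2.4,"dy": -1.9,"dz": 5,"wx": 0,"wy": -0.78,"wz": 0.01,"grip": 1}

```text
clock: 16.65
eef_pos: [0.5209, 0.0422, 0.2466]
tool_rot: [-0.035, 0.926, 0.016, 0.377]
ft_force: [-0.9, -0.2, -0.4]
grip_width: 0.0174
grasp_force: 60.3
```

```bash
python3 st.py; python3 go.py .524 .038 .163 94 -45; python3 - <<'E'
from h import *
a=cam('top')[0]; b=cam('scene')[0]
cv2.imwrite('pics/s5.png',cv2.hconcat([cv2.resize(x[...,::-1],(390,390)) for x in (a[120:260,230:370],b[130:310,230:410])]))
E
```

```text
[0.52469459 0.04240886 0.25142924] [1.21821264e-03 5.20733974e-05 1.48499859e-03]
d [ 6.51 -0.45  6.21] w [ 0.007 -0.003  0.002] at [0.5261 0.0424 0.253 ] clk 16.9 q [ 0.08 -0.21 -0.72  0.28 -0.    0.01] f [-0.2  0.2 -0. ] w 0.017508889193235396 60.278016328811646 Z [ 0.71  0.05 -0.71]
```

View pics/s5.png

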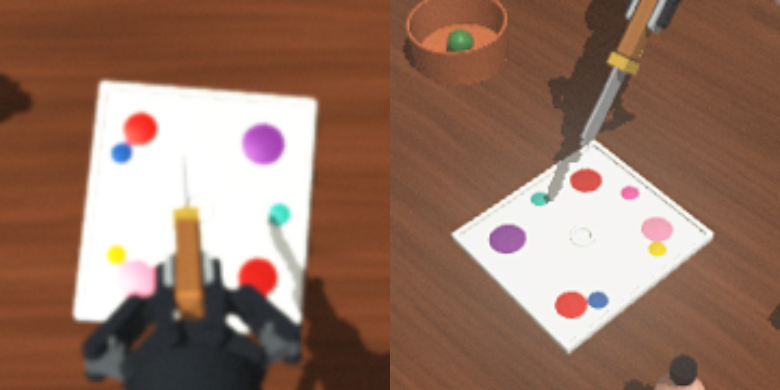

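The knife is slanted and still held. Its tip is at top crop (185,160), about 15 cm above the palette, and the ball lies in the pot. Lowering now.

>>> arm_command:
  increments:
    - {"dx": 1,"dy": -0.2,"dz": 1,"wx": 0,"wy": 0,"wz": 0,"grip": 1}
    - {"dx": 2.5,"dy": -0.4,"dz": 2.4,"wx": 0,"wy": 0,"wz": 0,"grip": 1}
    - {"dx": 4,"dy": -0.4,"dz": 3.8,"wx": 0,"wy": 0,"wz": 0,"grip": 1}
    - {"dx": 5.2,"dy": -0.4,"dz": 5,"wx": 0,"wy": 0,"wz": 0,"grip": 1}
    - {"dx": 6,"dy": -0.4,"dz": 5.8,"wx": 0,"wy": 0,"wz": 0,"grip": 1}
    - {"dx": 6.4,"dy": -0.4,"dz": 6.1,"wx": 0,"wy": 0,"wz": 0,"grip": 1}
    - {"dx": 6.4,"dy": -0.4,"dz": 6.1,"wx": 0,"wy": 0,"wz": 0,"grip": 1}
    - {"dx": 6.4,"dy": -0.4,"dz": 6.1,"wx": 0,"wy": 0,"wz": 0,"grip": 1}

```text
clock: 17.8
eef_pos: [0.523, 0.0383, 0.1634]
tool_rot: [-0.035, 0.924, 0.016, 0.38]
ft_force: [-0.1, -0.3, -0.5]
grip_width: 0.0173
grasp_force: 60.3
```

```bash
python3 st.py; python3 go.py .524 .038 .163 94 -45; python3 - <<'E'
from h import *
o=[]
for n in('top','scene'):
    p,d,c=cam(n); q=(np.array(c['view'])@[.6168,.0445,.07,1]); f=200/np.tan(np.radians(c['fovy'])/2)
    u,v=c['cx']-f*q[0]/q[2],c['cy']+f*q[1]/q[2]; print(n,'predicted tip px',u,v)
    x0,y0=int(u)-50,int(v)-50; o.append(cv2.resize(p[y0:y0+100,x0:x0+100,::-1],(390,390))); print(x0,y0)
cv2.imwrite('pics/s6.png',cv2.hconcat(o))
E
```

```text
[0.52301689 0.0383607  0.16362304] [1.19382493e-04 1.16253763e-05 8.19957244e-05]
d [-0.07 -0.04  0.11] w [ 0.007 -0.004  0.002] at [0.5227 0.0383 0.1633] clk 18.05 q [ 0.07 -0.07 -0.89 -0.04  0.01 -0.  ] f [ 0.3 -0.2 -0.1] w 0.017328750781477067 60.28072714805603 Z [ 0.71  0.05 -0.71]
top predicted tip px 299.7227883389191 188.12039205390315
249 138
scene predicted tip px 318.14876584925884 221.76587160664462
268 171
```

View pics/s6.png

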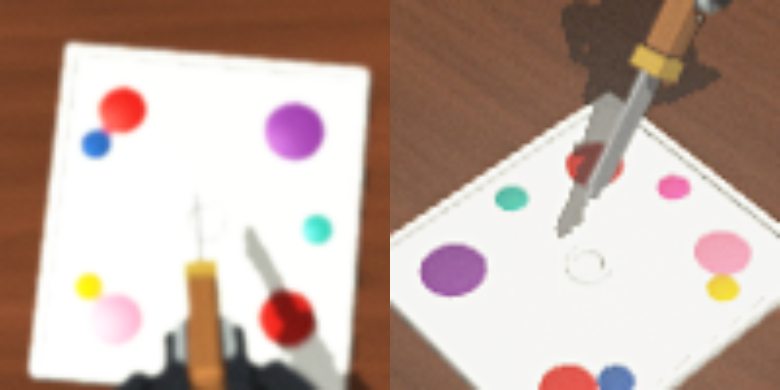

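The tip is at (299,188) in the top view and (320,221) in the scene view. Both are within 2 px of the prediction for 7 cm above the well. Handing in.

```bash
python3 -c "
from workcell import job; print(job.job_done())"
```

```text
the job is handed in; nothing more can be done
None
```

I handed in the job at about 18 s, with no verdict shown: the ball lies in the pot, and the knife is held at about 45°, blade down, its tip about 7 cm above the emptied well's centre.

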